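# Index the mask-port swing arm by one hole

## Robot

A 6-joint arm with a two-finger parallel gripper is mounted at the origin on the work surface. World frame = base frame: x ahead of the robot, y to its left, z up, the work surface at z = 0. Lengths are in mm, angles in rad, forces in N, time in s.
With the tool pointing down it reaches from about 375 to 975 mm from the base axis. Payload 3.8 kg.
Tool frame: the origin (TCP) lies on the centre line of the jaws, within the pads' length; the fingertips stand 14 mm ahead of it and the grasp point (between the pads) lies 5 mm behind it; z points along the fingers, y is the line along which they close (so a half turn about z gives the same grasp; the last joint's range is limited). The gripper opens to 85 mm and grips with 20 to 120 N. Pads are 22 mm wide; open, the fingers measure 114 mm over their backs; the gripper's body (76 mm by 85 mm) begins 54 mm behind the grasp point. The pads swing forward as they close: fully open they stand 13 mm farther back than shut.
Start: joints at [-1.346, 0.264, 1.604, -0, 1.274, -0.037], TCP at [174.698, -651.996, 245.28] pointing down, gripper open.
Joint ranges: [-2.63, 2.63], [-0.94, 2.18], [0.31, 2.57], [-1.31, 4.45], [0, 2.66], [-2.55, 2.55]. Speed limits (rad/s): [2.57, 2.57, 3.14, 3.14, 3.14, 3.14].

## Interface

Orientations are given as a unit quaternion [w, x, y, z].
In Python, from workcell import arm, eyes gives the robot as it stands. The module is installed in compiled form; this text tells all that it offers.
- The arm moves only by the tool play_rows, never from a script. Its argument "motion" is a list of rows, each a list of 3 entries, a list of its own where there are three numbers: the turn, a rotation vector about the tool's x, y, z in degrees, then the shift along the tool's x, y, z in m, then the opening, from 0 (shut) to 1 (fully open). A call has 1 to 12 rows; each row shifts and turns the commanded pose from where the row before left it, along the tool's axes as they then stand; what a row does not reach is not made up. A row lasts 1/10 s, in which the tool goes at most 50 mm and 8.59 degrees, less where a joint would pass 70% of its speed; a pose out of reach is approached as far as the arm can. A call with a gripper value outside its range is refused whole. The fingers move at their own pace and stop on an object; "grip_force" is the grip in N (left out, the last holds). Time passes only in rows, so rows that do not move let the fingers close. It gives the time, the measured TCP pose, the force, the opening and the grip force at its end, in the units of the state.
- arm.observe(): the state, without advancing time (a new reading comes with each control period).
- eyes.grab_frame(name): name is "scene" or "side" or "wrist"; returns the picture (384x512x3 uint8, red, green, blue); there is no depth.
- eyes.camera_model(name): a dict with "mtx" (3x3 intrinsics, pixels), "world_from_camera" (4x4, takes a point from camera to world coordinates). Camera axes: x right, y up, looking along -z (the intrinsics and any distortion apply to the point x, -y, -z); pixel columns grow to the right and rows downward; lengths in mm; the calibration is good to about 2 mm. The wrist camera is an equidistant fisheye: a pixel r from the principal point sees the ray r / f radians off the axis. A picture is of the moment at which its call begins: read the wrist's pose just before it. camera_model takes no time and is no camera call; for the wrist camera it gives the pose at the moment of the call.
- arm.finish_job(): hands the job in; it is judged then, once.
The state is a dict: "t": time; "joint_pos": joint angles; "dq": joint speeds; "joint_efforts": joint torques, N m; "eef_pos": TCP position; "eef_rot": TCP orientation; "contact_force": force on the tool from outside, world axes, zero at the start; "ft_torque": the same for the moment, N m; "finger_gap": finger opening in mm; "grasp_force": force on a finger pad.
Only numpy, scipy, OpenCV 4.12 (cv2) and the standard library are available. Lean on these libraries where they do the work, as an engineer would, in place of code of your own. Each camera call takes 0.05 s, during which the arm holds its last target. There are 200 camera calls.

## Task

Hook a fingertip under the pull ring of the swing arm's spring index pin, lift the pin out of its hole, swing the arm exactly one hole towards the taller of the two jars, and let the pin drop fully home in that hole. Only hook the ring: do not pinch it between the fingers. Leave the jars and the other loose things where they are, and finish with the robot clear of everything.

Things in the scene. Friction and masses are not known exactly. Their poses are not given: they have to be found in the camera images.
- stand: Fixed stand: grey base 285 x 240 x 14 mm, a pivot post at its far side and, nearer the robot, a curved index plate (top 42 mm above the bench) with five 13 mm holes 170 mm from the pivot, 15 degrees (44 mm) apart. Origin: on the bench under the upright pivot axis; x points from the middle hole to the pivot, roughly away from the robot, y to the left seen from the robot, z up.
- swing (a joint): Angle of the level steel swing arm (178 x 34 mm, top 60 mm above the bench) about the pivot, rad. It starts at 0, the middle hole; the others are at -0.524, -0.262, 0.262, 0.524. Positive swings the ring end to the stand's -y (right seen from the robot), negative to +y (left). With the pin out about 1.2 N at the ring moves it; it stays where left. A white port spigot on it reaches 86 mm up.
- pin (a joint): Lift of the spring index pin in the free end of the arm, m: 0 = fully down in a hole, 0.020 = upper stop. Lift it at least 12 mm to clear the plate. A spring pushes it down with about 6 N (down) to 9 N (fully lifted). The rounded tip drops into a hole when within about 4 mm of it; let go over solid plate, it rests on it, about 12 mm up.
- ring_bar (a point): Centre of the level top bar of the pull ring, an upright rectangular steel loop fixed on the pin, 170 mm from the pivot; it rises and swings with the pin and arm. Pin down: 152 mm above the bench. Bar 12 mm thick (14 mm over its flat sides, top 6.5 mm above this point). Axes: x from the ring along the arm to the pivot (the way through the opening), y along the bar, z up.
- ring_opening (a point): Centre of the open window of the pull ring, 31 mm below the bar's centre; same axes. The window is 64 mm wide (y) and 50 mm high (z); the ring is 80 mm wide outside, its sides 10 mm thick along x. Under the ring, a 28 mm thick pin housing stands on the arm, its top 86 mm above the bench.
- tall_jar_mid (a point): Loose taller humidifier jar, clear below with a black lid and white stub: 145 mm high, 65 mm in diameter; point half-way up on its axis. It stands beside the stand, to its left or right. Do not disturb.
- short_jar_mid (a point): Loose shorter jar of the same make: 80 mm high, 65 mm in diameter, on the other side of the stand; point half-way up on its axis. Do not disturb.
- filter_mid (a point): Loose white disc filter standing on its stub: 64 mm in diameter, 50 mm high; point half-way up on its axis. Do not disturb.
- spanner_grip (a point): Loose steel spanner lying flat on the bench, 150 mm long; point on its handle. Do not disturb.
There are look-alikes about, which are no part of the job. What is shaped like the part that bears tall_jar_mid but green is not meant.

How it is judged:
By the outcome, as a careful person would: the job done as asked, in the order asked, and still so for the second after the job is handed in, with the robot touching nothing.
It also fails if it takes over 42 s, if anything falls off the work surface, if the arm or the gripper's body presses on something with over 40 N, if the wrist force passes 120 N, or if a joint passes its speed limit or range.

## Working session

There is one attempt and no reset: what is moved stays moved. The work goes in short steps, Python scripts to look and compute and a tool call to move; the robot and the scene stay as the last step left them, time stands still between calls to the robot, and variables do not carry over. Pictures are saved under pics/ and viewed, at most 11 in all, crops included, and the job is handed in when it is done.

Besides the shell and the picture viewer there is one more tool, called after "Emit:" as a command line: name --argument value ..., lists and objects as JSON in quotes. play_rows: Moves the arm, as the interface text tells. Its arguments: {"type":"object","properties":{"motion":{"type":"array","items":{"type":"array"}},"grip_force":{"type":"number"}},"required":["motion"]}

```bash
mkdir -p pics; python3 - <<'E'
from workcell import arm, eyes
import cv2, numpy as np
np.set_printoptions(precision=4,suppress=True)
print(arm.observe())
for n in("scene","side"):
    im=eyes.grab_frame(n); cv2.imwrite(f"pics/{n}0.png",im[:,:,::-1]); m=eyes.camera_model(n); print(n,m)
E
```

```text
{'t': 0.0, 'joint_pos': array([-1.3459,  0.2648,  1.6053, -0.    ,  1.2737, -0.0369]), 'dq': array([0.0003, 0.0002, 0.0016, 0.0003, 0.0016, 0.0015]), 'joint_efforts': array([ -0.0012, -51.5113, -36.7316,  -0.0002,   0.013 ,  -0.    ]), 'eef_pos': array([ 174.5359, -651.3376,  243.9541]), 'eef_rot': array([-0.0011,  0.9914,  0.1305, -0.0001]), 'contact_force': array([0.4302, 0.3612, 0.1971]), 'ft_torque': array([0.0345, 0.0021, 0.0155]), 'grasp_force': 0.0, 'finger_gap': 85.45393287785932}
scene {'mtx': array([[399.5582,   0.    , 255.7637],
       [  0.    , 399.5582, 188.1762],
       [  0.    ,   0.    ,   1.    ]]), 'world_from_camera': array([[   0.6541,   -0.6536,    0.3807, 1027.6923],
       [   0.7564,    0.5613,   -0.3359, -424.1888],
       [   0.0058,    0.5077,    0.8615, 1116.6889],
       [   0.    ,    0.    ,    0.    ,    1.    ]])}
side {'mtx': array([[475.8463,   0.    , 258.9673],
       [  0.    , 475.8463, 187.6067],
       [  0.    ,   0.    ,   1.    ]]), 'world_from_camera': array([[  -0.979 ,    0.0772,   -0.1886,  285.6644],
       [  -0.2023,   -0.4825,    0.8522, 1288.272 ],
       [  -0.0252,    0.8725,    0.488 ,  884.2305],
       [   0.    ,    0.    ,    0.    ,    1.    ]])}
```

View pics/scene0.png

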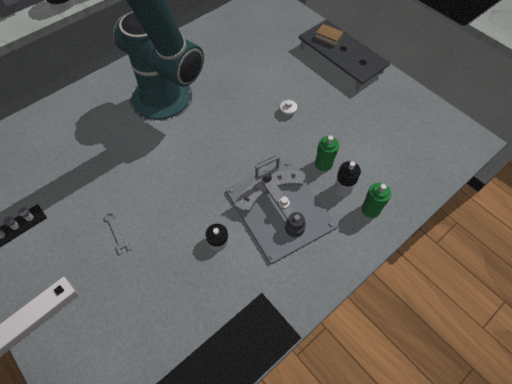

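View pics/side0.png

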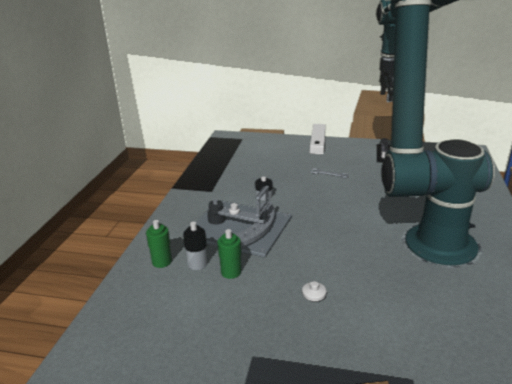

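The scene view shows the stand near (280,200), the ring near (267,168), and black-lidded jars at (348,172) and (217,235). The side view shows a jar at (195,245) and another behind the ring at (264,185). I'll enlarge both.

```bash
cat > h.py <<'E'
import numpy as np, cv2
from workcell import arm, eyes
np.set_printoptions(precision=3,suppress=True)
def ray(n,u,v):
    m=eyes.camera_model(n);K=m["mtx"];T=m["world_from_camera"]
    d=np.array([(u-K[0,2])/K[0,0],-(v-K[1,2])/K[1,1],-1.])
    d=T[:3,:3]@d; return T[:3,3],d/np.linalg.norm(d)
def onz(n,u,v,z):
    o,d=ray(n,u,v); return o+d*(z-o[2])/d[2]
def tri(a,b):
    (o1,d1),(o2,d2)=ray("scene",*a),ray("side",*b)
    s=np.linalg.lstsq(np.c_[d1,-d2],o2-o1,rcond=None)[0]
    p,q=o1+s[0]*d1,o2+s[1]*d2; return (p+q)/2,np.linalg.norm(p-q)
def proj(n,P):
    m=eyes.camera_model(n);K=m["mtx"];T=np.linalg.inv(m["world_from_camera"])
    p=T[:3,:3]@np.array(P,float)+T[:3,3]; return np.array([K[0,0]*p[0]/-p[2]+K[0,2],K[1,1]*-p[1]/-p[2]+K[1,2]])
E
python3 - <<'E'
import cv2,numpy as np
a=cv2.imread("pics/scene0.png")[130:270,195:395]; b=cv2.imread("pics/side0.png")[160:290,140:330]
cv2.imwrite("pics/c1.png",cv2.resize(a,None,fx=4,fy=4,interpolation=cv2.INTER_CUBIC))
cv2.imwrite("pics/c2.png",cv2.resize(b,None,fx=4,fy=4,interpolation=cv2.INTER_CUBIC))
E
```

```text
(no output)
```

View pics/c1.png

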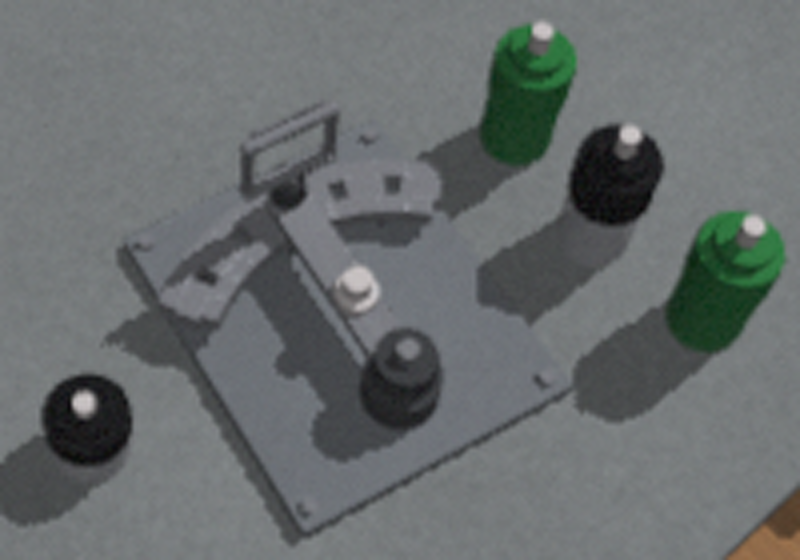

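View pics/c2.png

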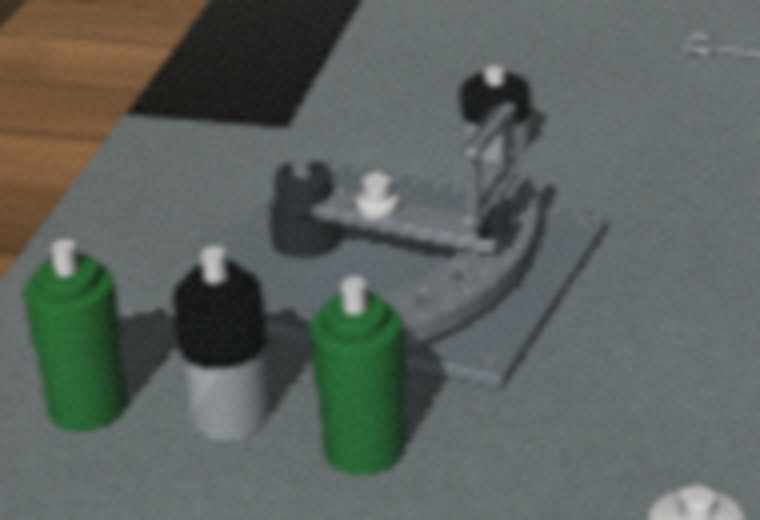

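```bash
python3 - <<'E'
from h import *
s=lambda x,y:(195+x/4,130+y/4)
d=lambda x,y:(140+x/4,160+y/4)
for nm,a,b in[("leftjar stub",s(630,132),d(215,252)),("rightjar stub",s(84,397),d(495,72)),("green1",s(543,30),d(355,283)),("bar",s(290,131),d(493,128)),("barR",s(246,152),d(512,108)),("barL",s(338,110),d(472,150)),("spigot",s(360,277),d(376,176))]:
    print(nm,*tri(a,b))
A,B,C=[onz("scene",*s(*p),14)for p in[(122,245),(302,530),(572,385)]]
print(A,B,C,np.linalg.norm(B-A),np.linalg.norm(C-B),np.degrees(np.arctan2(*(B-A)[1::-1])),np.degrees(np.arctan2(*(C-B)[1::-1])))
print("side corners",onz("side",*d(500,383),14),onz("side",*d(606,222),14))
print("bar at z158", onz("scene",*s(290,131),155))
E
```

```text
leftjar stub [715.486 226.32  143.5  ] 5.31520582016586
rightjar stub [ 595.925 -193.617   76.489] 1.9554747001960624
green1 [607.8   246.722 142.734] 5.788531020424999
bar [553.691  34.248 149.862] 7.555056266141771
barR [545.679  -1.545 148.456] 8.015036117597742
barL [562.903  72.574 151.289] 8.70372743376275
spigot [654.388  17.042  86.754] 5.910217144022818
[486.139 -74.907  14.   ] [ 756.53  -124.939   14.   ] [804.616 107.412  14.   ] 274.98099824838175 237.27457479831816 -10.483104712506254 78.30749388104078
side corners [520.009 173.428  14.   ] [474.165 -59.578  14.   ]
bar at z158 [560.078  32.634 155.   ]
```

The left jar at (715,226) is the tall one, with its top at 143 mm; the right jar's top is at 76 mm. So the arm swings to +y, joint −0.262. The ring is near (555,34), with the stand turned about −11°. I'll move towards it at height and shut the fingers.

Emit:
play_rows --motion '[[[0,0,-4.4],[0.045,-0.012,-0.008],0],[[0,0,-4.4],[0.045,-0.012,-0.008],0],[[0,0,-4.4],[0.045,-0.012,-0.008],0],[[0,0,-4.4],[0.045,-0.012,-0.008],0],[[0,0,-4.4],[0.045,-0.012,-0.008],0],[[0,0,-4.4],[0.045,-0.012,-0.008],0],[[0,0,-4.4],[0.045,-0.012,-0.008],0],[[0,0,-4.4],[0.045,-0.012,-0.008],0],[[0,0,-4.4],[0.045,-0.012,-0.008],0],[[0,0,-4.4],[0.045,-0.012,-0.008],0],[[0,0,-4.4],[0.045,-0.012,-0.008],0],[[0,0,-4.4],[0.045,-0.012,-0.008],0]]' --grip_force 20

```text
t: 1.3
eef_pos: [491.0, -212.9, 341.0]
eef_rot: [-0.0, 0.829, 0.559, -0.0]
contact_force: [0.2, 0.6, 0.2]
finger_gap: -0.0
grasp_force: 0.0
```

```bash
python3 - <<'E'
from h import *
s=arm.observe();print(s)
E
```

```text
{'t': 1.3, 'joint_pos': array([-0.456, -0.048,  1.773,  0.   ,  1.417, -0.071]), 'dq': array([ 0.826, -0.255,  0.102,  0.003,  0.15 ,  0.059]), 'joint_efforts': array([ -4.991, -34.831, -37.691,  -0.128,   0.056,  -0.07 ]), 'eef_pos': array([ 491.028, -212.884,  340.987]), 'eef_rot': array([-0.   ,  0.829,  0.559, -0.   ]), 'contact_force': array([0.245, 0.626, 0.181]), 'ft_torque': array([0.049, 0.013, 0.066]), 'grasp_force': 0.0, 'finger_gap': -0.013549829879849403}
```

Emit:
play_rows --motion '[[[0,8.4,1.3],[0.028,0,0],0],[[0,8.4,1.3],[0.028,0,0],0],[[0,8.4,1.3],[0.028,0,0],0],[[0,8.4,1.3],[0.028,0,0],0]]'

```text
t: 1.7
eef_pos: [535.3, -115.2, 365.8]
eef_rot: [-0.163, 0.818, 0.496, 0.242]
contact_force: [-0.7, 0.3, -0.4]
finger_gap: 0.1
grasp_force: 0.0
```

```bash
python3 - <<'E'
from h import *
from scipy.spatial.transform import Rotation as R
from scipy.optimize import least_squares
s=arm.observe();print(s['joint_pos'],s['eef_pos'],s['eef_rot'])
D=[([-1.3459,.2648,1.6053,0,1.2737,-.0369],[174.5359,-651.3376,243.9541]),([-0.456,-0.048,1.773,0,1.417,-.071],[491.028,-212.884,340.987]),(s['joint_pos'],s['eef_pos'])]
def fk(q,p):
    h,a1,a2,L,d=p
    r=R.from_euler('Z',q[0])
    r2=r*R.from_euler('Y',q[1]); r3=r2*R.from_euler('Y',q[2]); r5=r3*R.from_euler('ZY',[q[3],q[4]])
    return np.array([0,0,h])+r2.apply([0,d,a1])+r3.apply([0,0,a2])+r5.apply([0,0,L]), r5*R.from_euler('Z',q[5])
f=least_squares(lambda p:np.concatenate([fk(q,p)[0]-x for q,x in D]),[250,450,500,200,25])
print(f.x,f.fun)
q=s['eef_rot'];Rt=R.from_quat([q[1],q[2],q[3],q[0]])
print((fk(s['joint_pos'],f.x)[1].inv()*Rt).as_matrix())
E
```

```text
[-0.602 -0.03   1.814  0.585  1.487 -0.21 ] [ 535.328 -115.167  365.799] [-0.163  0.818  0.496  0.242]
[250.92  511.311 565.928 333.623  24.976] [ 0.083  0.027 -0.033 -0.106 -0.083  0.11   0.066 -0.005 -0.078]
[[ 0. -1.  0.]
 [ 1.  0.  0.]
 [-0.  0.  1.]]
```

The kinematic model fits to 0.1 mm, and it puts the wrist 334 mm behind the TCP. Hooking from the robot side would therefore fold the arm past its range, so I'll hook from the pivot side. I'll check IK for that.

```bash
cat >> h.py <<'E'
from scipy.spatial.transform import Rotation as R
from scipy.optimize import least_squares
P=[250.92,511.311,565.928,333.623,24.976]
LO=np.array([-2.63,-.94,.31,-1.31,0,-2.55]);HI=np.array([2.63,2.18,2.57,4.45,2.66,2.55])
def fk(q):
    h,a1,a2,L,d=P
    r2=R.from_euler('ZY',[q[0],q[1]]); r3=r2*R.from_euler('Y',q[2]); r5=r3*R.from_euler('ZY',[q[3],q[4]])
    return np.array([0,0,h])+r2.apply([0,d,a1])+r3.apply([0,0,a2])+r5.apply([0,0,L]), r5*R.from_euler('Z',q[5]+np.pi/2)
def ik(p,rot,q0):
    def e(q):
        x,r=fk(q); return np.r_[(x-p)/100,(r.inv()*rot).as_rotvec()]
    s=least_squares(e,np.clip(q0,LO+1e-3,HI-1e-3),bounds=(LO,HI)); return s.x,np.abs(s.fun).max()
def now():
    s=arm.observe();q=s['eef_rot'];return s['eef_pos'],R.from_quat([q[1],q[2],q[3],q[0]]),s
def tool(psi,tau,sgn):
    c,s=np.cos(np.radians(psi)),np.sin(np.radians(psi)); t=np.radians(tau)
    ex=np.array([c,s,0]);ez=np.array([0,0,1.])
    z=-ex*np.cos(t)-ez*np.sin(t); x=sgn*(ez*np.cos(t)-ex*np.sin(t)); return R.from_matrix(np.c_[x,np.cross(z,x),z])
def rows(p1,r1,n,p0=None,r0=None):
    "row turn (deg) constant, shifts (m) in tool axes after each turn, straight path"
    if p0 is None:p0,r0,_=now()
    w=(r0.inv()*r1).as_rotvec(); out=[]
    for k in range(n):
        rk=r0*R.from_rotvec(w*(k+1)/n); out.append(np.round(rk.inv().apply((p1-p0)/n)/1000,3).tolist())
    print("turn",np.round(np.degrees(w)/n,2).tolist(),"shift mm/row",np.linalg.norm(p1-p0)/n)
    for o in out:print(o)
E
python3 - <<'E'
from h import *
p0,r0,s=now()
m=eyes.camera_model("wrist");T=m["world_from_camera"]
print("cam in tool",r0.inv().apply(T[:3,3]-p0),"view dir",r0.inv().apply(-T[:3,2]),m["mtx"])
ring=np.array([556,34,121.]);psi=-11.3
ex=np.array([np.cos(np.radians(psi)),np.sin(np.radians(psi)),0])
for tau in(20,25,30,35):
  for sgn in(1,-1):
    rt=tool(psi,tau,sgn);p=ring+ex*100+[0,0,100*np.tan(np.radians(tau))]
    for pp in (p,ring):print(tau,sgn,*ik(pp,rt,[0,.8,1,0,2.2,-sgn*1.57]))
E
```

```text
cam in tool [  66.533   -0.545 -128.894] view dir [-0.266 -0.     0.964] [[297.319   0.    256.006]
 [  0.    297.319 193.313]
 [  0.      0.      1.   ]]
20 1 [-0.075  1.058  0.933  0.164  2.364 -1.411] 2.2737367544323206e-15
20 1 [-0.061  0.91   1.283  0.155  2.162 -1.437] 3.381593789708593e-11
20 -1 [-0.075  1.058  0.933  0.164  2.364  1.73 ] 3.4106051316484808e-15
20 -1 [-0.061  0.91   1.283  0.155  2.162  1.704] 3.433194700752651e-11
25 1 [-0.073  0.998  0.971  0.15   2.298 -1.418] 1.3568591215873396e-10
25 1 [-0.059  0.86   1.317  0.144  2.091 -1.44 ] 1.1463157534308266e-09
25 -1 [-0.073  0.998  0.971  0.15   2.298  1.724] 1.1612464288768273e-10
25 -1 [-0.059  0.86   1.317  0.144  2.091  1.702] 1.1456995707703755e-09
30 1 [-0.072  0.936  1.011  0.138  2.233 -1.423] 1.2888475009464886e-13
30 1 [-0.057  0.809  1.355  0.135  2.017 -1.442] 4.547473508864641e-15
30 -1 [-0.072  0.936  1.011  0.138  2.233  1.719] 9.548438428819137e-14
30 -1 [-0.057  0.809  1.355  0.135  2.017  1.7  ] 2.2737367544323206e-15
35 1 [-0.069  0.874  1.053  0.127  2.168 -1.426] 1.42323808988154e-10
35 1 [-0.054  0.756  1.396  0.126  1.942 -1.442] 2.347601280039413e-14
35 -1 [-0.069  0.874  1.053  0.127  2.168  1.716] 1.3829644547602713e-10
35 -1 [-0.054  0.756  1.396  0.126  1.942  1.699] 2.3101312529583134e-14
```

```bash
python3 - <<'E'
from h import *
p0,r0,s=now()
ring=np.array([556,34,121.]);psi=-11.3;tau=25
ex=np.array([np.cos(np.radians(psi)),np.sin(np.radians(psi)),0])
rt=tool(psi,tau,1);p1=ring+ex*130+[0,0,200];p1[2]=330
n=20
rows(p1,rt,n)
w=(r0.inv()*rt).as_rotvec();q=s['joint_pos']
for k in range(0,n+1,2):
    rk=r0*R.from_rotvec(w*k/n);pk=p0+(p1-p0)*k/n;q,e=ik(pk,rk,q);print(k,q,round(e,4),pk,pk+rk.apply([0,0,-333.6]))
E
```

```text
turn [4.02, 1.01, -3.51] shift mm/row 9.814593210934394
[0.006, 0.005, 0.006]
[0.006, 0.005, 0.006]
[0.005, 0.006, 0.006]
[0.005, 0.007, 0.005]
[0.004, 0.007, 0.005]
[0.004, 0.008, 0.004]
[0.003, 0.009, 0.004]
[0.002, 0.009, 0.003]
[0.002, 0.009, 0.003]
[0.001, 0.01, 0.002]
[0.001, 0.01, 0.001]
[-0.0, 0.01, 0.001]
[-0.001, 0.01, -0.0]
[-0.001, 0.01, -0.001]
[-0.002, 0.01, -0.001]
[-0.002, 0.009, -0.002]
[-0.003, 0.009, -0.003]
[-0.003, 0.009, -0.003]
[-0.004, 0.008, -0.004]
[-0.004, 0.008, -0.005]
0 [-0.602 -0.031  1.814  0.585  1.487 -0.21 ] 0.0 [ 535.328 -115.167  365.799] [ 457.094 -284.041  642.656]
2 [-0.57   0.079  1.724  0.589  1.597 -0.318] 0.0 [ 550.144 -102.797  362.219] [ 511.262 -297.916  629.998]
4 [-0.529  0.189  1.629  0.583  1.707 -0.416] 0.0 [564.959 -90.428 358.639] [ 569.169 -303.807  615.038]
6 [-0.482  0.296  1.528  0.57   1.818 -0.51 ] 0.0 [579.774 -78.058 355.059] [ 629.272 -301.061  598.182]
8 [-0.43   0.402  1.422  0.551  1.929 -0.601] 0.0 [594.589 -65.689 351.479] [ 689.95  -289.334  579.905]
10 [-0.375  0.504  1.313  0.524  2.041 -0.695] 0.0 [609.404 -53.32  347.899] [ 749.562 -268.601  560.734]
12 [-0.318  0.604  1.2    0.49   2.153 -0.794] 0.0 [624.219 -40.95  344.319] [ 806.506 -239.163  541.226]
14 [-0.259  0.7    1.085  0.447  2.263 -0.902] 0.0 [639.034 -28.581 340.74 ] [ 859.273 -201.63   521.952]
16 [-0.199  0.792  0.969  0.388  2.37  -1.025] 0.0 [653.85  -16.212 337.16 ] [ 906.505 -156.904  503.473]
18 [-0.138  0.88   0.852  0.31   2.472 -1.171] 0.0 [668.665  -3.842 333.58 ] [ 947.042 -106.141  486.322]
20 [-0.077  0.963  0.736  0.201  2.566 -1.351] 0.0 [683.48    8.527 330.   ] [979.963 -50.716 470.985]
```

Emit:
play_rows --motion '[[[4.02,1.01,-3.51],[0.006,0.005,0.006],0],[[4.02,1.01,-3.51],[0.006,0.005,0.006],0],[[4.02,1.01,-3.51],[0.005,0.006,0.006],0],[[4.02,1.01,-3.51],[0.005,0.007,0.005],0],[[4.02,1.01,-3.51],[0.004,0.007,0.005],0],[[4.02,1.01,-3.51],[0.004,0.008,0.004],0],[[4.02,1.01,-3.51],[0.003,0.009,0.004],0],[[4.02,1.01,-3.51],[0.002,0.009,0.003],0],[[4.02,1.01,-3.51],[0.002,0.009,0.003],0],[[4.02,1.01,-3.51],[0.001,0.01,0.002],0]]'

```text
t: 2.7
eef_pos: [614.8, -61.7, 345.3]
eef_rot: [-0.393, 0.506, 0.751, 0.162]
contact_force: [-0.5, -0.0, -0.0]
finger_gap: -0.3
grasp_force: 0.0
```

Emit:
play_rows --motion '[[[4.02,1.01,-3.51],[0.001,0.01,0.001],0],[[4.02,1.01,-3.51],[0,0.01,0.001],0],[[4.02,1.01,-3.51],[-0.001,0.01,0],0],[[4.02,1.01,-3.51],[-0.001,0.01,-0.001],0],[[4.02,1.01,-3.51],[-0.002,0.01,-0.001],0],[[4.02,1.01,-3.51],[-0.002,0.009,-0.002],0],[[4.02,1.01,-3.51],[-0.003,0.009,-0.003],0],[[4.02,1.01,-3.51],[-0.003,0.009,-0.003],0],[[4.02,1.01,-3.51],[-0.004,0.008,-0.004],0],[[4.02,1.01,-3.51],[-0.004,0.008,-0.005],0],[[0,0,0],[0,0,0],0],[[0,0,0],[0,0,0],0]]'

```text
t: 3.9
eef_pos: [694.9, -4.8, 325.6]
eef_rot: [-0.536, 0.085, 0.839, 0.05]
contact_force: [-0.1, 0.2, -0.1]
finger_gap: -0.3
grasp_force: 0.0
```

```bash
python3 - <<'E'
from h import *
p0,r0,s=now(); print(p0,s['joint_pos'],s['dq'])
T=eyes.camera_model("wrist")["world_from_camera"];np.save("T1.npy",T)
im=eyes.grab_frame("wrist");cv2.imwrite("pics/w1.png",im[:,:,::-1])
print((r0.inv()*tool(-11.3,25,1)).as_rotvec(degrees=True))
cv2.imwrite("pics/w1z.png",cv2.resize(im[:,:,::-1],(800,600),interpolation=cv2.INTER_CUBIC))
E
```

```text
[694.902  -4.842 325.62 ] [-0.088  1.     0.678  0.182  2.59  -1.363] [-0.032 -0.035  0.005  0.001  0.006 -0.003]
[-0.233 -0.123 -0.372]
```

View pics/w1z.png

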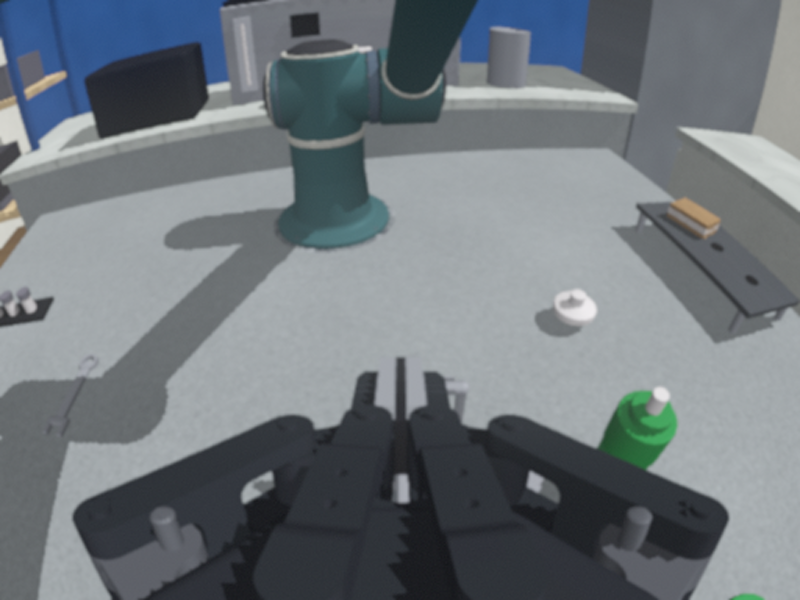

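The wrist view shows the ring hidden behind the shut fingers, with its left edge just visible at about (455,390), and the path otherwise clear. I'll go down to the pre-approach point.

```bash
python3 - <<'E'
from h import *
p0,r0,s=now()
ring=np.array([556,34,121.]);psi=-11.3
ex=np.array([np.cos(np.radians(psi)),np.sin(np.radians(psi)),0])
p=ring+ex*100+[0,0,47]
rows(p,r0,1); print(ik(p,r0,s['joint_pos']))
E
```

```text
turn [0.0, 0.0, 0.0] shift mm/row 165.09630851493282
[-0.125, 0.013, 0.107]
(array([-0.072,  0.998,  0.97 ,  0.148,  2.3  , -1.412]), np.float64(1.019286582221168e-10))
```

Emit:
play_rows --motion '[[[0,0,0],[-0.025,0.003,0.021],0],[[0,0,0],[-0.025,0.003,0.021],0],[[0,0,0],[-0.025,0.003,0.021],0],[[0,0,0],[-0.025,0.002,0.022],0],[[0,0,0],[-0.025,0.002,0.022],0],[[0,0,0],[0,0,0],0],[[0,0,0],[0,0,0],0]]'

```text
t: 4.65
eef_pos: [653.4, 13.8, 169.8]
eef_rot: [-0.536, 0.085, 0.839, 0.05]
contact_force: [0.9, -0.1, 0.4]
finger_gap: 0.3
grasp_force: 0.0
```

```bash
python3 - <<'E'
from h import *
p0,r0,s=now(); print(p0,s['contact_force'])
T=eyes.camera_model("wrist")["world_from_camera"];np.save("T2.npy",T)
im=eyes.grab_frame("wrist")[:,:,::-1];cv2.imwrite("pics/w2.png",im)
a=cv2.resize(im[150:340,130:390],None,fx=3,fy=3,interpolation=cv2.INTER_CUBIC)
cv2.imwrite("pics/w2z.png",a)
E
```

```text
[653.417  13.759 169.806] [ 0.883 -0.149  0.361]
```

View pics/w2z.png

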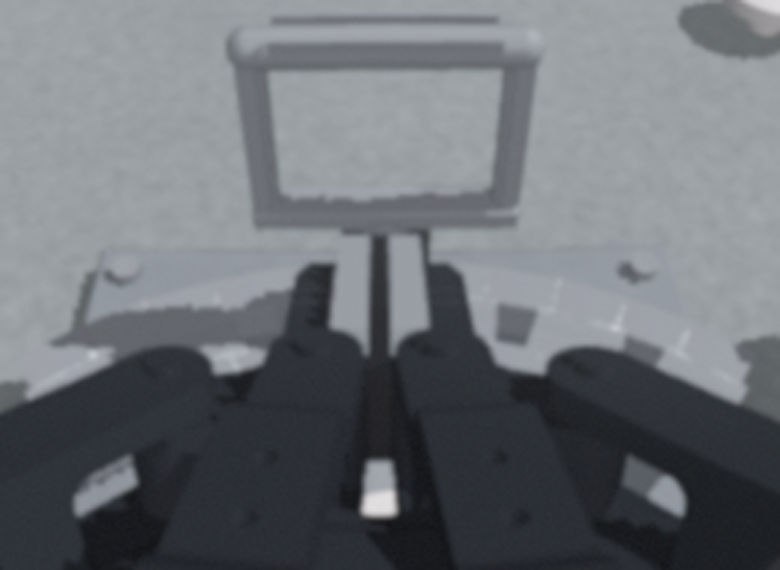

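The ring is framed clearly: bar ends at about (229,47) and (543,47) in the crop, window corners (270,68) to (503,68) at the top and (280,195) to (493,193) at the bottom. I'll cast rays.

```bash
cat >> h.py <<'E'
def wray(T,K,u,v):
    a,b=u-K[0,2],v-K[1,2];r=np.hypot(a,b);th=r/K[0,0]
    d=np.array([a/r*np.sin(th),-b/r*np.sin(th),-np.cos(th)]);return T[:3,3],T[:3,:3]@d
def wz(T,K,u,v,z):
    o,d=wray(T,K,u,v);return o+d*(z-o[2])/d[2]
E
python3 - <<'E'
from h import *
T=np.load("T2.npy");K=eyes.camera_model("wrist")["mtx"];c=lambda x,y:(130+x/3,150+y/3)
l=wz(T,K,*c(229,47),152);r=wz(T,K,*c(543,47),152)
def rep(n,l,r):
    d=l-r;print(n,(l+r)/2,"width",np.linalg.norm(d),"psi",np.degrees(np.arctan2(d[1],d[0]))+0)
rep("bar",l,r)
rep("win top",wz(T,K,*c(270,68),146),wz(T,K,*c(503,68),146))
rep("win bot",wz(T,K,*c(280,195),96),wz(T,K,*c(493,194),96))
p0,r0,s=now()
for n in("scene","side"):
    cv2.imwrite(f"pics/{n}1.png",eyes.grab_frame(n)[:,:,::-1])
print(proj("scene",[555,34,152]),proj("side",[555,34,152]))
E
```

```text
bar [552.963  35.103 152.   ] width 82.44190298697768 psi -101.8249995013466
win top [554.247  34.973 146.   ] width 61.57145501300163 psi -101.80824741896116
win bot [550.912  35.624  96.   ] width 64.63284640327842 psi -101.35934645801268
[266.659 161.98 ] [261.691 191.737]
```

```bash
cat >> h.py <<'E'
RG=np.array([553.4,35.,0]);PSI=-11.7
def st(psi=PSI):
    c,s=np.cos(np.radians(psi)),np.sin(np.radians(psi));return np.array([c,s,0]),np.array([-s,c,0])
def goal(ang,x,y,z):
    "TCP in ring axes (x to pivot, y left) with arm at ang deg (neg=left), z world"
    ex,_=st();piv=RG+170*ex; e,f=st(PSI+ang); return piv-170*e+x*e+y*f+[0,0,z], tool(PSI+ang,25,1)
def rel(g):
    p0,r0,s=now();p,r=g;print("now",p0,"F",s['contact_force'],"turn",(r0.inv()*r).as_rotvec(degrees=True),"shift old axes",r0.inv().apply(p-p0),"new axes",r.inv().apply(p-p0))
E
python3 - <<'E'
from h import *
rel(goal(0,95,0,120+44.3));rel(goal(0,-9,0,115.8))
E
```

```text
now [655.049  14.157 171.599] F [ 1.457 -0.567  0.137] turn [-0.523  0.235 -0.118] shift old axes [-2.866 -0.097 11.041] new axes [-2.911 -0.203 11.028]
now [655.049  14.157 171.599] F [ 1.457 -0.567  0.137] turn [-0.523  0.235 -0.118] shift old axes [ -2.398   0.95  125.788] new axes [ -2.915  -0.203 125.781]
```

Emit:
play_rows --motion '[[[-0.5,0.2,-0.1],[-0.003,0,0.02],0],[[0,0,0],[0,0,0.02],0],[[0,0,0],[0,0,0.02],0],[[0,0,0],[0,0,0],0],[[0,0,0],[0,0,0],0]]'

```text
t: 5.3
eef_pos: [602.6, 25.3, 142.4]
eef_rot: [-0.535, 0.086, 0.839, 0.054]
contact_force: [0.1, -0.5, -0.2]
finger_gap: 0.4
grasp_force: 0.0
```

```bash
python3 - <<'E'
from h import *
rel(goal(0,-9,0,115.8))
E
```

```text
now [602.646  25.278 142.394] F [ 0.062 -0.475 -0.235] turn [-0.087 -0.085 -0.009] shift old axes [ 0.818 -0.368 64.889] new axes [ 0.914 -0.467 64.887]
```

Emit:
play_rows --motion '[[[0,0,0],[0.001,0,0.013],0],[[0,0,0],[0,0,0.013],0],[[0,0,0],[0,0,0.013],0],[[0,0,0],[0,0,0.013],0],[[0,0,0],[0,0,0.013],0],[[0,0,0],[0,0,0],0],[[0,0,0],[0,0,0],0]]'

```text
t: 6.0
eef_pos: [544.9, 37.2, 115.2]
eef_rot: [-0.535, 0.086, 0.839, 0.054]
contact_force: [0.0, -0.1, 0.6]
finger_gap: -0.1
grasp_force: 0.0
```

```bash
python3 - <<'E'
from h import *
rel(goal(0,-9,0,115.8)); rel(goal(0,-9,15,115.8)); rel(goal(0,-9,15,125))
T=eyes.camera_model("wrist")["world_from_camera"];np.save("T3.npy",T)
im=eyes.grab_frame("wrist")[:,:,::-1];cv2.imwrite("pics/w3.png",im)
cv2.imwrite("pics/w3z.png",cv2.resize(im[150:340,130:390],None,fx=3,fy=3,interpolation=cv2.INTER_CUBIC))
E
```

```text
now [544.854  37.201 115.249] F [ 0.049 -0.118  0.572] turn [-0.089 -0.103 -0.006] shift old axes [ 0.578 -0.423 -0.063] new axes [ 0.578 -0.422 -0.065]
now [544.854  37.201 115.249] F [ 0.049 -0.118  0.572] turn [-0.089 -0.103 -0.006] shift old axes [ 0.58  14.577 -0.086] new axes [ 0.578 14.578 -0.065]
now [544.854  37.201 115.249] F [ 0.049 -0.118  0.572] turn [-0.089 -0.103 -0.006] shift old axes [ 8.925 14.57  -3.959] new axes [ 8.916 14.578 -3.953]
```

View pics/w3z.png

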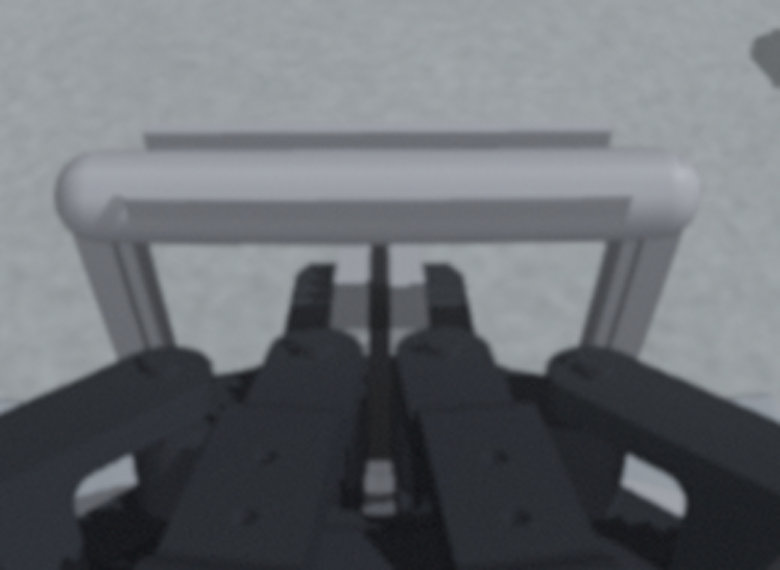

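The fingers are inside the window with the bar over them (bar lower edge at about row 240). The bar's shadow falls across the pads at rows 285–325, and there is no contact. I'll shift left inside the window and begin lifting.

Emit:
play_rows --motion '[[[0,0,0],[0,0.005,0],0],[[0,0,0],[0,0.005,0],0],[[0,0,0],[0,0.0045,0],0],[[0,0,0],[0,0,0],0],[[0,0,0],[0,0,0],0]]'

```text
t: 6.55
eef_pos: [546.4, 51.9, 114.3]
eef_rot: [-0.536, 0.085, 0.838, 0.054]
contact_force: [-0.2, -0.1, -0.1]
finger_gap: -0.3
grasp_force: 0.0
```

Emit:
play_rows --motion '[[[0,0,0],[0.0036,0,-0.0017],0],[[0,0,0],[0.0036,0,-0.0017],0],[[0,0,0],[0.0036,0,-0.0017],0],[[0,0,0],[0.0036,0,-0.0017],0],[[0,0,0],[0,0,0],0],[[0,0,0],[0,0,0],0]]'

```text
t: 7.15
eef_pos: [546.7, 51.5, 129.2]
eef_rot: [-0.536, 0.086, 0.838, 0.054]
contact_force: [2.2, -0.6, -5.2]
finger_gap: 0.0
grasp_force: 3.0
```

Emit:
play_rows --motion '[[[0,0,0],[0.0036,0,-0.0017],0],[[0,0,0],[0.0036,0,-0.0017],0],[[0,0,0],[0.0036,0,-0.0017],0],[[0,0,0],[0,0,0],0],[[0,0,0],[0,0,0],0]]'

```text
t: 7.65
eef_pos: [546.6, 51.5, 142.0]
eef_rot: [-0.536, 0.086, 0.838, 0.054]
contact_force: [2.1, -1.5, -7.3]
finger_gap: 0.1
grasp_force: 3.9
```

```bash
python3 - <<'E'
from h import *
p0,r0,s=now();print(p0,s['contact_force'])
T=eyes.camera_model("wrist")["world_from_camera"];K=eyes.camera_model("wrist")["mtx"];np.save("T4.npy",T)
im=eyes.grab_frame("wrist")[:,:,::-1];cv2.imwrite("pics/w4.png",im)
cv2.imwrite("pics/w4z.png",cv2.resize(im[150:340,130:390],None,fx=3,fy=3,interpolation=cv2.INTER_CUBIC))
E
```

```text
[546.636  51.504 142.044] [ 2.101 -1.538 -7.292]
```

View pics/w4z.png

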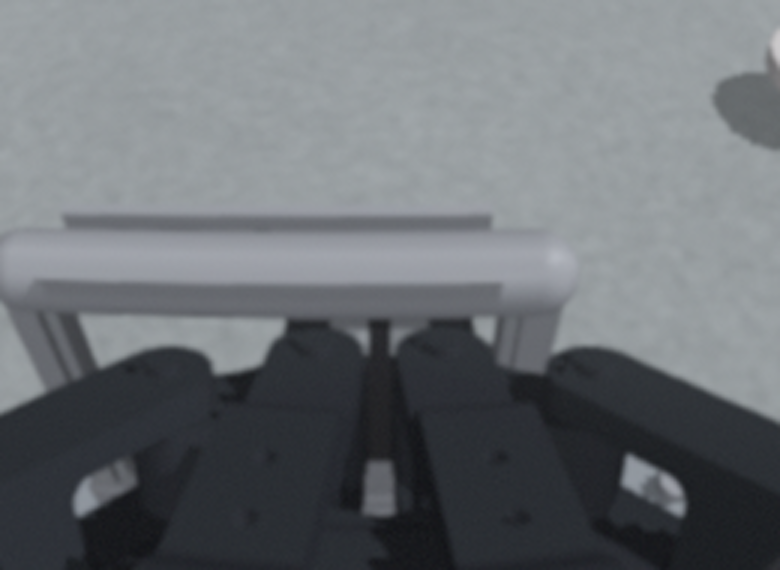

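The bar now rests across both fingertips and is rising, with a 7.3 N spring load. I'll lift a little more to be sure of clearing the plate.

Emit:
play_rows --motion '[[[0,0,0],[0.0018,0,-0.0009],0],[[0,0,0],[0.0018,0,-0.0009],0],[[0,0,0],[0,0,0],0],[[0,0,0],[0,0,0],0]]'

```text
t: 8.1
eef_pos: [546.6, 51.5, 146.2]
eef_rot: [-0.536, 0.086, 0.838, 0.054]
contact_force: [1.2, -1.8, -7.6]
finger_gap: -0.2
grasp_force: 4.1
```

```bash
python3 - <<'E'
from h import *
p0,r0,s=now();print(p0,s['contact_force'])
z=p0[2]; K=eyes.camera_model("wrist")["mtx"]
T=np.load("T4.npy");c=lambda x,y:(130+x/3,150+y/3)
# bar lift: intersect ray through bar-centre with the plane ring x=0
ex,ey=st()
for T,px in((np.load("T3.npy"),(378,195)),(T,(286,269))):
    o,d=wray(T,K,*c(*px)); print(o+d*((RG-o)@ex)/(d@ex))
# swing path: 15 deg left about pivot keeping y=15..17.5 offset
q=s['joint_pos']
for a in(0,-5,-10,-15):
    g=goal(a,-9,17,z); q,e=ik(*g,q); print(a,g[0],q,e)
rel(goal(0,-9,17,z)); rel(goal(-15,-9,17,z))
g0=goal(0,-9,17,z);rows(*goal(-5,-9,17,z),1,*g0)
E
```

```text
[546.648  51.517 146.172] [ 1.19  -1.776 -7.552]
[553.373  34.868 152.807]
[553.793  36.898 166.734]
0 [548.034  53.472 146.172] [-0.039  0.817  1.341  0.174  2.106 -1.411] 2.0004560456060587e-09
-5 [553.303  68.247 146.172] [-0.052  0.815  1.345  0.251  2.091 -1.341] 3.4106051316484808e-15
-10 [559.839  82.506 146.172] [-0.065  0.812  1.35   0.325  2.071 -1.274] 1.1368683772161603e-15
-15 [567.593  96.142 146.172] [-0.077  0.808  1.358  0.397  2.046 -1.21 ] 4.547473508864641e-15
now [546.648  51.517 146.172] F [ 1.19  -1.776 -7.552] turn [-0.112 -0.233 -0.027] shift old axes [-0.402  2.194 -0.877] new axes [-0.406  2.196 -0.871]
now [546.648  51.517 146.172] F [ 1.19  -1.776 -7.552] turn [-13.719  -0.223   6.285] shift old axes [ -4.778  47.927 -10.5  ] new axes [ 0.566 49.278  1.213]
turn [-4.53, -0.0, 2.11] shift mm/row 15.68600718435808
[-0.0, 0.016, -0.001]
```

Lift is now about 18 mm (14 mm at the picture plus 4 mm). I'll swing clockwise about the pivot towards the left, stopping a little short first.

Emit:
play_rows --motion '[[[-1.13,0,0.53],[0,0.004,0],0],[[-1.13,0,0.53],[0,0.004,0],0],[[-1.13,0,0.53],[0,0.004,0],0],[[-1.13,0,0.53],[0,0.004,0],0],[[-1.13,0,0.53],[0,0.004,0],0],[[-1.13,0,0.53],[0,0.004,0],0],[[-1.13,0,0.53],[0,0.004,0],0],[[-1.13,0,0.53],[0,0.004,0],0],[[-1.13,0,0.53],[0,0.004,0],0],[[-1.13,0,0.53],[0,0.004,0],0],[[0,0,0],[0,0,0],0],[[0,0,0],[0,0,0],0]]'

```text
t: 9.3
eef_pos: [560.7, 88.6, 146.2]
eef_rot: [-0.524, 0.178, 0.825, 0.112]
contact_force: [12.7, -5.6, -8.2]
finger_gap: -0.3
grasp_force: 6.6
```

```bash
python3 - <<'E'
from h import *
p0,r0,s=now();print(p0,s['contact_force'])
rel(goal(-15,-9,17,146.2));rel(goal(-12.5,-9,17,146.2))
T=eyes.camera_model("wrist")["world_from_camera"];np.save("T5.npy",T)
im=eyes.grab_frame("wrist")[:,:,::-1];cv2.imwrite("pics/w5.png",im)
cv2.imwrite("pics/w5z.png",cv2.resize(im[150:340,130:390],None,fx=3,fy=3,interpolation=cv2.INTER_CUBIC))
E
```

```text
[560.743  88.628 146.171] [12.749 -5.566 -8.236]
now [560.743  88.628 146.171] F [12.749 -5.566 -8.236] turn [-2.256  0.146  0.945] shift old axes [-1.301  9.664 -2.879] new axes [-1.133  9.79  -2.499]
now [560.743  88.628 146.171] F [12.749 -5.566 -8.236] turn [ 0.009  0.144 -0.114] shift old axes [-0.929  1.871 -2.055] new axes [-0.927  1.869 -2.057]
```

View pics/w5z.png

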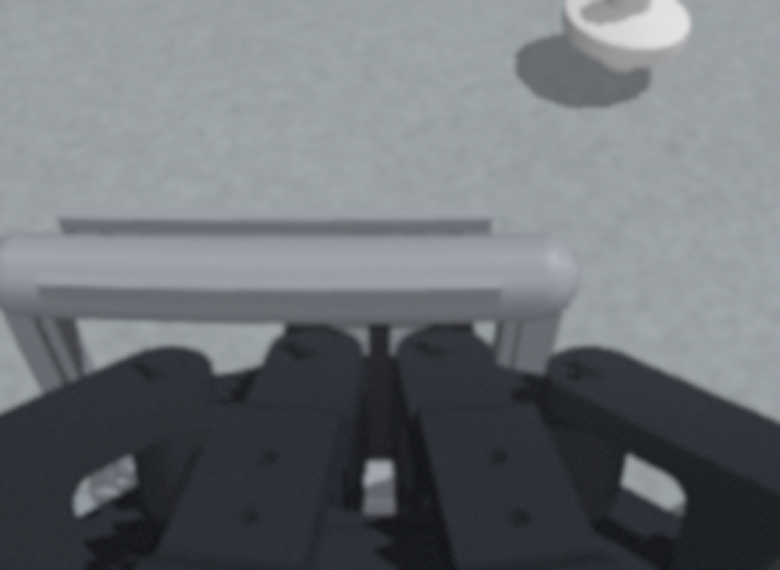

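The ring has swung along with the tool (its place in the picture is unchanged), to about −12.6°. There is a 14 N radial pull because I've drifted 2 mm outward. I'll finish the swing and correct the radius.

Emit:
play_rows --motion '[[[-0.75,0.05,0.31],[-0.0006,0.0025,-0.001],0],[[-0.75,0.05,0.31],[-0.0005,0.0025,-0.001],0],[[-0.75,0.05,0.31],[0,0.0025,-0.0005],0],[[0,0,0],[0,0,0],0],[[0,0,0],[0,0,0],0]]'

```text
t: 9.85
eef_pos: [564.6, 95.1, 146.1]
eef_rot: [-0.525, 0.194, 0.819, 0.124]
contact_force: [4.8, -3.5, -8.1]
finger_gap: 0.0
grasp_force: 5.0
```

```bash
python3 - <<'E'
from h import *
rel(goal(-15,-9,14.7,146.2))
K=eyes.camera_model("wrist")["mtx"];T=eyes.camera_model("wrist")["world_from_camera"];np.save("T6.npy",T)
im=eyes.grab_frame("wrist")[:,:,::-1];cv2.imwrite("pics/w6.png",im)
# bar ends: bright columns across row of bar centre
for n,Tn in(("w4",np.load("T4.npy")),("w5",np.load("T5.npy")),("w6",T)):
    g=cv2.cvtColor(cv2.imread(f"pics/{n}.png"),cv2.COLOR_BGR2GRAY).astype(int)
    v=150+267//3; row=g[v-2:v+3].mean(0); print(n,np.round(row[126:138]).astype(int),np.round(row[316:328]).astype(int))
for n,Tn in(("w4",np.load("T4.npy")),("w5",np.load("T5.npy")),("w6",T)):
    o,d=wray(Tn,K,130+577/3,150+269/3); e=wray(Tn,K,130+(-3)/3,150+269/3)[1]
    zb={"w4":166.7}.get(n,170); A=o+d*(zb-o[2])/d[2];B=o+e*(zb-o[2])/e[2]
    ex,_=st();piv=RG+170*ex; m=(A+B)/2-piv; print(n,(A+B)/2,np.linalg.norm(A-B),"ang",np.degrees(np.arctan2(-m[1],-m[0]))-PSI,np.hypot(*m[:2]))
E
```

```text
now [564.647  95.081 146.132] F [ 4.829 -3.49  -8.067] turn [-0.111 -0.289 -0.002] shift old axes [-0.84  -0.033 -1.986] new axes [-0.85  -0.029 -1.982]
w4 [116 123 132 139 144 149 153 156 156 156 156 156] [169 168 168 168 167 164 159 156 156 157 156 156]
w5 [127 135 141 146 150 154 155 156 156 156 156 156] [169 168 168 168 166 163 159 157 159 159 159 159]
w6 [123 131 138 143 148 152 153 154 154 154 154 155] [166 167 166 166 165 162 159 158 160 161 162 162]
w4 [554.442  35.658 166.7  ] 80.46322425697164 ang -0.29004005429368007 169.1154882848011
w5 [564.084  71.528 170.   ] 81.25870533940912 ang -12.801962910722523 171.20134901596643
w6 [567.571  77.695 170.   ] 81.11990643196053 ang -15.171345469620451 170.73175708273874
```

The arm is at about −15°, directly over the next hole. I'll lower it and check that the spring load stays on the finger below the 12 mm plate level.

Emit:
play_rows --motion '[[[0,0,0],[-0.0036,0,0.0017],0],[[0,0,0],[-0.0036,0,0.0017],0],[[0,0,0],[-0.0036,0,0.0017],0],[[0,0,0],[0,0,0],0],[[0,0,0],[0,0,0],0]]'

```text
t: 10.4
eef_pos: [564.6, 95.1, 134.5]
eef_rot: [-0.525, 0.194, 0.819, 0.124]
contact_force: [6.4, -3.9, -6.1]
finger_gap: -0.3
grasp_force: 4.4
```

Emit:
play_rows --motion '[[[0,0,0],[-0.0036,0,0.0017],0],[[0,0,0],[-0.0036,0,0.0017],0],[[0,0,0],[-0.0036,0,0.0017],0],[[0,0,0],[-0.0036,0,0.0017],0],[[0,0,0],[0,0,0],0],[[0,0,0],[0,0,0],0]]'

```text
t: 11.0
eef_pos: [563.6, 95.7, 118.7]
eef_rot: [-0.526, 0.193, 0.819, 0.124]
contact_force: [0.2, 1.0, 0.1]
finger_gap: 0.3
grasp_force: 0.0
```

```bash
python3 - <<'E'
from h import *
rel(goal(-15,-9,0,115.8))
K=eyes.camera_model("wrist")["mtx"];T=eyes.camera_model("wrist")["world_from_camera"];np.save("T7.npy",T)
im=eyes.grab_frame("wrist")[:,:,::-1];cv2.imwrite("pics/w7.png",im)
cv2.imwrite("pics/w7z.png",cv2.resize(im[150:340,130:390],None,fx=3,fy=3,interpolation=cv2.INTER_CUBIC))
E
```

```text
now [563.622  95.733 118.745] F [0.191 0.967 0.146] turn [-0.19  -0.428  0.045] shift old axes [ -4.066 -14.861  -1.785] new axes [ -4.091 -14.851  -1.804]
```

View pics/w7z.png

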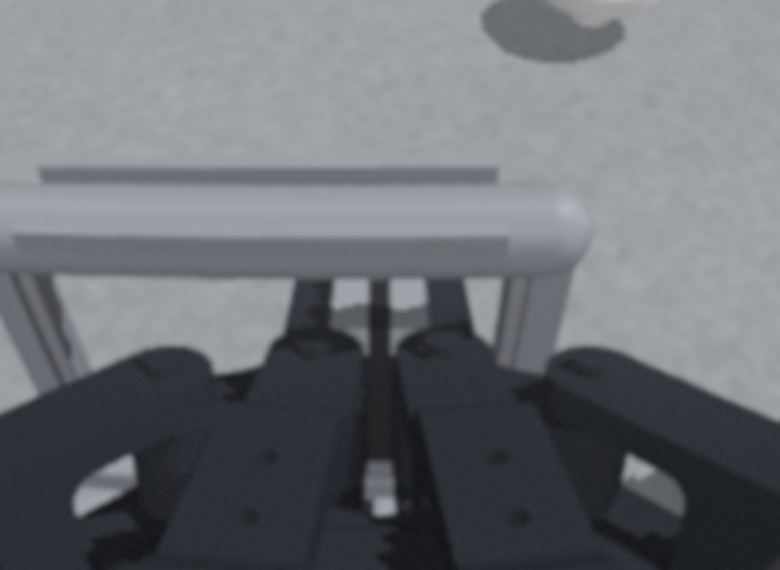

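The bar has come down and the tool has parted from it below (bar centre at about row 229, zero force). At a lift of about 6 mm the spring was still carried by the finger, so the pin is in the hole. I'll work out the bar height and angle, then centre, retreat and check.

```bash
python3 - <<'E'
from h import *
K=eyes.camera_model("wrist")["mtx"];T=np.load("T7.npy")
ex,_=st();piv=RG+170*ex;e,f=st(PSI-15);rc=piv-170*e
o,d=wray(T,K,130+286/3,150+229/3);P_=o+d*((rc-o)@e)/(d@e);print("bar z",P_)
o,d=wray(T,K,130+591/3,150+229/3);A=o+d*((rc-o)@e)/(d@e);print("left end",A,"offset from rc along y",(A-rc)@f)
rel(goal(-15,-9,0,116));rel(goal(-15,110,0,116+119*.466))
E
```

```text
bar z [569.245  79.395 153.351]
left end [586.406 113.517 153.198] offset from rc along y 40.97634152739382
now [563.783  95.696 118.751] F [-0.304  0.063  0.649] turn [-0.185 -0.397  0.05 ] shift old axes [ -3.822 -14.899  -1.72 ] new axes [ -3.847 -14.89   -1.741]
now [563.783  95.696 118.751] F [-0.304  0.063  0.649] turn [-0.185 -0.397  0.05 ] shift old axes [  -2.945  -15.321 -133.003] new axes [  -3.88   -14.89  -133.027]
```

Emit:
play_rows --motion '[[[0,0,0],[-0.0015,-0.005,0],0],[[0,0,0],[-0.0015,-0.005,0],0],[[0,0,0],[-0.001,-0.005,0],0],[[0,0,0],[0,0,-0.015],0],[[0,0,0],[0,0,-0.02],0],[[0,0,0],[0,0,-0.02],0],[[0,0,0],[0,0,-0.02],0],[[0,0,0],[0,0,-0.02],0],[[0,0,0],[0,0,-0.02],0],[[0,0,0],[0,0,-0.015],0],[[0,0,0],[0,0,0],0],[[0,0,0],[0,0,0],0]]'

```text
t: 12.25
eef_pos: [664.2, 28.2, 168.4]
eef_rot: [-0.526, 0.194, 0.819, 0.124]
contact_force: [-0.4, 0.2, 0.2]
finger_gap: 0.1
grasp_force: 0.0
```

Emit:
play_rows --motion '[[[0,0,0],[0.025,0,-0.0116],0],[[0,0,0],[0.025,0,-0.0116],0],[[0,0,0],[0.025,0,-0.0116],0],[[0,0,0],[0.025,0,-0.0116],0],[[0,0,0],[0,0,0],0],[[0,0,0],[0,0,0],0],[[0,0,0],[0,0,0],0],[[0,0,0],[0,0,0],0]]'

```text
t: 13.05
eef_pos: [664.2, 28.6, 277.1]
eef_rot: [-0.527, 0.193, 0.818, 0.123]
contact_force: [-0.3, -0.4, -0.3]
finger_gap: -0.2
grasp_force: 0.0
```

```bash
python3 - <<'E'
from h import *
p0,r0,s=now();print(p0,s['contact_force'],s['dq'],s['t'])
im=eyes.grab_frame("side")[:,:,::-1];cv2.imwrite("pics/side2.png",im)
im2=eyes.grab_frame("scene")[:,:,::-1];cv2.imwrite("pics/scene2.png",im2)
a=cv2.resize(im[150:310,130:330],(400,320),interpolation=cv2.INTER_CUBIC);b=cv2.resize(im2[110:270,195:395],(400,320),interpolation=cv2.INTER_CUBIC)
cv2.imwrite("pics/fin.png",np.hstack([a,b]))
ex,_=st();piv=RG+170*ex;e,f=st(PSI-15);rc=piv-170*e
print(proj("side",[*rc[:2],152]),proj("side",[*rc[:2],164]),proj("scene",[*rc[:2],152]))
E
```

```text
[664.249  28.647 277.071] [-0.262 -0.351 -0.272] [-0.001  0.002 -0.01   0.003  0.005  0.002] 13.05
[254.698 198.332] [254.58  194.909] [280.505 156.887]
```

View pics/fin.png

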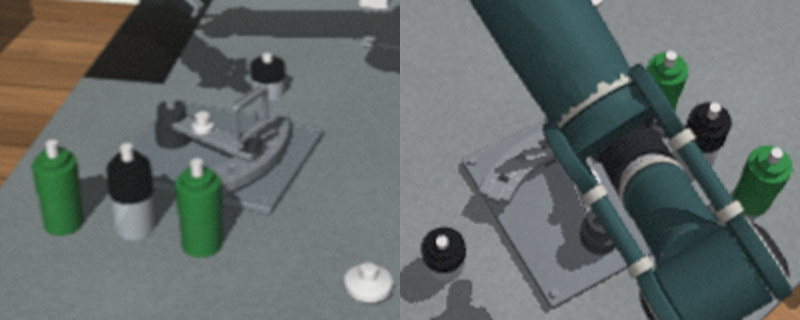

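The side view shows the ring swung one hole to the left. Its bar is at about (256,199), against (254.7,198.3) predicted for the pin fully home. The jars and filter have not moved and the robot is clear.

```bash
python3 -c "
from workcell import arm
print(arm.finish_job())"
```

```text
the job is handed in; nothing more can be done
None
```

I hooked and lifted the pin, swung the arm one hole to the left towards the taller jar, and let the pin drop home; the jars and filter look unmoved in the final pictures, the robot is clear, and the job is handed in (verdict not shown).

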